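# Nest the sample cups and swing the drying lamp over them

### The job

Get the sample cups ready for drying: stand the steel tumbler in the white dish and the blue cup in the tumbler, each upright and right down on the floor of the next, leaving the dish in its place on the green tile. Swing the stiff-jointed drying lamp over so that its shade hangs centred above the nest and stays there, moving it by its orange handle only (the rest of it is hot). Leave the other things on the bench where they are.

Things in the scene. Friction and masses are not known exactly. Their poses are not given: they have to be found in the camera images.
- tile: round green drying tile, 130 mm across, 6 mm thick, fixed to the black bench; origin at the centre of its underside, on the bench
- dish: the largest vessel: a white shallow open dish standing on the tile, 92 mm across the rim, 82 mm across the foot, 40 mm high, wall 3 mm, floor 5 mm thick; loose; origin at the centre of its underside, z up. Clear width inside at its floor 76 mm
- tumbler: the middle vessel: an open steel tumbler, 64 mm across the rim, 60 mm across the foot, 72 mm high, wall 3 mm, floor 5 mm thick; loose, standing on the bench; origin at the centre of its underside, z up. Clear width inside 54 mm at its floor. Standing in the dish its upper 37 mm stand out above the dish's rim: hold it across its top
- tall_cup: the smallest vessel: a slender open blue plastic cup, 44 mm across the rim, 40 mm across the foot, 104 mm high; loose, standing on the bench; origin at the centre of its underside, z up. Standing in the tumbler its upper 37 mm stand out above the tumbler's rim: hold it across its top. It and the tumbler stand at the robot's left; which is nearer varies
- handle: the lamp's upright orange handle, a round bar 26 mm thick, 135 mm long, from shade to forearm (which blocks a tool straight down: lean it 35 to 45 degrees, from the robot's side); origin at its middle, always 260 mm above the bench; hold it 40 mm below that. Dragged, it resists with 3 to 12 N, stays where left, and creeps out of the grip, some 10 mm per 0.2 m: take it afresh on the way
- shade: the lamp's hot aluminium shade, a cone 120 mm across its mouth at the bottom, 48 mm across the top, 47 mm high; origin at the centre of its mouth, 145 mm above the bench, straight below the handle. The finished nest reaches 120 mm, so it passes over
- forearm: the lamp's hot outer white arm, a level bar 22 mm square from the elbow to the top of the handle, 250 mm between their axes, its underside 327 mm (its hubs' too) above the bench; origin over the handle's axis, 353 mm above the bench; the arm runs from there to the elbow along its own +x
- upper_arm: the lamp's hot inner white arm, a level bar 22 mm square from upright to elbow, 250 mm between their axes, 356 to 378 mm above the bench; origin on the upright's axis, 353 mm above the bench; it runs from there along its own -x. Upright hinges at both its ends, stiff by friction of about 1.2 N m at the upright and 0.7 N m at the elbow
- lamp_base: the lamp's fixed foot, 130 mm across, carrying the upright; origin at the centre of its underside
- jar: bystander: white jar, 52 mm across, 85 mm high; origin under its centre
- vial: bystander: amber bottle, 40 mm across, 85 mm high; origin under its centre
- pouch: bystander: flat aluminium sample pouch, 80 x 120 x 14 mm; origin under its centre
- scoop: bystander: steel spoon 170 mm long, lying; origin under its middle
- beaker: bystander: clear glass beaker, 72 mm across, 95 mm high; origin under its centre
- filter_pack: bystander: blue pack, 75 x 105 x 30 mm; origin under its centre

How it is judged:
At the end, for the whole second after the job is handed in: Dish upright within 30 mm of the tile's centre; tumbler upright in it and blue cup upright in the tumbler, each down on the floor (origin under 9 mm above the next one's, within 16 mm sideways, tilt under 0.1 rad); shade centre within 25 mm sideways of the dish's; all at rest (horizontal distance between dish and tile below 0.03 m and z of dish in the frame of tile below 0.009 m and angle between each of dish, tumbler, tall_cup's own z axis and vertical below 0.1 rad and horizontal distance between tumbler and dish below 0.016 m and z of tumbler in the frame of dish below 0.009 m and horizontal distance between tall_cup and tumbler below 0.016 m and z of tall_cup in the frame of tumbler below 0.009 m and horizontal distance between shade and dish below 0.025 m and linear speed of each of shade, tall_cup, tumbler below 0.02 m/s); the robot touches nothing.
It fails at once if the robot presses on the hot lamp (its shade or its white arms, anything but the orange handle) with more than 4 N (contact force between any of the fingers, the arm and shade above 4 N or contact force between any of the fingers, the arm and forearm above 4 N or contact force between any of the fingers, the arm and upper_arm above 4 N).
It fails at once if a bystander (jar, vial, pouch, scoop, beaker, filter pack) is moved more than 30 mm (distance of any of jar, vial, pouch, scoop, beaker, filter_pack from where it was at the start of the episode above 0.03 m).
It fails at once if the dish is moved more than 40 mm or tipped (distance of dish from where it was at the start of the episode above 0.04 m or angle between dish's own z axis and vertical above 0.35 rad).
It also fails if it takes over 61 s, if anything falls off the work surface, if the arm or the gripper's body presses on something with over 40 N, if the wrist force passes 120 N, or if a joint passes its speed limit or range.

### The arm

A 7-joint arm with a two-finger parallel gripper is mounted at the origin on the work surface. World frame = base frame: x ahead of the robot, y to its left, z up, the work surface at z = 0. Lengths are in m, angles in rad, forces in N, time in s.
With the tool pointing down it reaches from about 0.425 to 0.875 m from the base axis. Payload 8.4 kg.
Tool frame: the origin (TCP) lies at the very end of the fingers, on their centre line; the grasp point (between the pads) lies 19 mm behind it; z points along the fingers, y is the line along which they close (so a half turn about z gives the same grasp; the last joint's range is limited). The gripper opens to 85 mm and grips with 20 to 120 N. Pads are 22 mm wide; open, the fingers measure 114 mm over their backs; the gripper's body (76 mm by 85 mm) begins 54 mm behind the grasp point. The pads swing forward as they close: fully open they stand 13 mm farther back than shut.
Start: joints at [1.081, 0.333, 0.04, 1.465, -0.013, 1.343, -0.059], TCP at [0.248, -0.601, 0.231] pointing down, gripper open.
Joint ranges: [-2.58, 2.58], [-0.38, 2.09], [-1.3, 1.39], [0.25, 2.4], [-1.5, 4.64], [0.08, 2.09], [-2.65, 2.65]. Speed limits (rad/s): [2.22, 2.22, 2.79, 2.79, 3.14, 3.14, 3.14].

### API

Orientations are given as a unit quaternion [x, y, z, w].
In Python, from bench import status, imaging, hand_in gives the robot as it stands.
- The arm moves only by the tool arm_command, never from a script. Its argument "steps" is a list of rows, each a list of 2 entries, a list of its own where there are three numbers: the shift along the tool's x, y, z each as a share of 40 cm, from -1 to 1, then the turn, a rotation vector about the tool's x, y, z each as a share of 1.5 rad, from -1 to 1. In form: [[[dx, dy, dz], [wx, wy, wz]], ...]. A call has exactly 8 rows; each row is the pose to reach, as a shift and turn from the pose commanded when the call began, along the tool's axes at that moment; what a row does not reach only later rows make up. A row lasts 1/10 s, in which the tool goes at most 50 mm and 8.59 degrees, less where a joint would pass 70% of its speed; a pose out of reach is approached as far as the arm can. A call with a number of a shift or a turn outside -1 to 1 is refused whole. A call with a gripper value outside its range is refused whole. "grip" is the opening, from -1 (shut) to 1 (fully open), set as the call begins (left out, the last holds). The fingers move at their own pace and stop on an object; "squeeze" is the grip in N (left out, the last holds). Time passes only in rows, so rows that repeat a pose let the fingers close, or fill a call up. It gives the time, the measured TCP pose, the force, the opening and the grip force at its end, in the units of the state.
- status.state(): the state, without advancing time (a new reading comes with each control period).
- imaging.camera(name): name is "side" or "top"; returns a dict with "frame" (400x640x3 uint8, red, green, blue), "depth" (400x640 float32, m along the optical axis (not along the pixel's ray), 0 where there is no reading), "fx", "fy", "cx", "cy" (pixels), "xyz" and "orientation" of the camera in the world. Camera axes: x right, y down, z forward; pixel columns grow to the right and rows downward; lengths in m; the calibration is good to about 2 mm. A picture is of the moment at which its call begins.
- hand_in(): hands the job in; it is judged then, once.
The state is a dict: "t": time; "joints": joint angles; "qd": joint speeds; "joint_efforts": joint torques, N m; "tool_pos": TCP position; "orientation": TCP orientation; "ft_force": force on the tool from outside, world axes, zero at the start; "moment": the same for the moment, N m; "grip_width": finger opening in m; "finger_force": force on a finger pad.
Only numpy, scipy, OpenCV 4.12 (cv2) and the standard library are available. Lean on these libraries where they do the work, as an engineer would, in place of code of your own. Each camera call takes 0.05 s, during which the arm holds its last target. There are 200 camera calls.

## Working session

There is one attempt and no reset: what is moved stays moved. The work goes in short steps, Python scripts to look and compute and a tool call to move; the robot and the scene stay as the last step left them, time stands still between calls to the robot, and variables do not carry over. Pictures are saved under pics/ and viewed, at most 10 in all, crops included, and the job is handed in when it is done.

Besides the shell and the picture viewer there is one more tool, called after "Request:" as name(argument=value, ...), one argument or row to a line, values as JSON. arm_command: Moves the arm, as the interface text tells. Shift numbers are shares of 40 cm and turn numbers shares of 1.5 rad, none past 1 either way. Its arguments: {"type":"object","properties":{"steps":{"type":"array","items":{"type":"array"}},"grip":{"type":"number"},"squeeze":{"type":"number"}},"required":["steps"]}

```bash
mkdir -p pics; ls
cat > h.py <<'E'
import numpy as np, cv2
from scipy.spatial.transform import Rotation as R
from bench import status, imaging, hand_in
def cloud(c):
    v,u=np.mgrid[:400,:640]; d=c["depth"]
    p=np.stack([(u-c["cx"])/c["fx"]*d,(v-c["cy"])/c["fy"]*d,d],-1)
    return p@R.from_quat(c["orientation"]).as_matrix().T+np.array(c["xyz"])
def rel(pos,Rm=None):
    "shift shares and turn shares from the present pose to a goal"
    s=status.state(); T=R.from_quat(s["orientation"])
    d=T.inv().apply(np.array(pos)-s["tool_pos"])/.4
    w=(T.inv()*R.from_matrix(Rm)).as_rotvec()/1.5 if Rm is not None else None
    return d.round(3), None if w is None else w.round(3)
E
python3 - <<'E'
from h import *
for n in ("top","side"):
    c=imaging.camera(n); cv2.imwrite(f"pics/{n}0.png",c["frame"][...,::-1]); np.savez(f"{n}0.npz",**c)
    print(n,c["xyz"],c["orientation"],c["fx"],c["fy"],c["cx"],c["cy"])
s=status.state(); print(s); print(R.from_quat(s["orientation"]).as_matrix().round(3))
E
```

```text
pics
top [0.53085739 0.03685299 1.48073323] [-0.69903931  0.71481752 -0.01648563  0.01040062] 465.06980595563135 465.06980595563135 314.6552790753755 199.11966077853518
side [0.25192734 0.75679933 0.87249135] [-0.19699681  0.88391753 -0.41384905  0.09279555] 375.0654332868672 375.0654332868672 316.0809721597828 195.9288397398903
{'t': 0.1, 'joints': array([ 1.08080403,  0.33386318,  0.03987387,  1.46619254, -0.0134185 ,
        1.34332369, -0.05852477]), 'qd': array([-8.84578042e-07, -9.91747835e-04,  1.48327880e-03, -7.93497997e-04,
        5.23770430e-06,  1.57437201e-03,  6.35115042e-05]), 'joint_efforts': array([ 4.52769105e-03, -6.60014534e+01,  1.37037914e+00, -4.06471074e+01,
        1.70093979e-02,  8.93723045e-03,  5.80969163e-05]), 'tool_pos': array([ 0.24741769, -0.60060766,  0.23049064]), 'orientation': array([ 9.80974938e-01,  1.94132925e-01, -1.88667708e-04, -7.36600982e-04]), 'ft_force': array([ 0.75315373,  0.74706379, -0.24649792]), 'moment': array([ 0.01975829, -0.0348496 ,  0.0344625 ]), 'finger_force': 0.0, 'grip_width': 0.08519598402889009}
[[ 0.925  0.381 -0.001]
 [ 0.381 -0.925  0.001]
 [-0.    -0.002 -1.   ]]
```

View pics/top0.png

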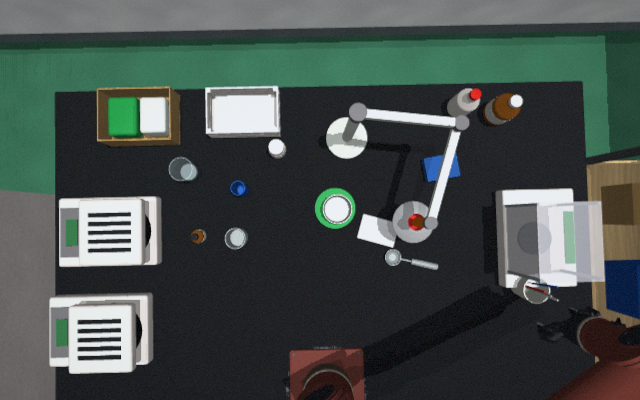

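View pics/side0.png

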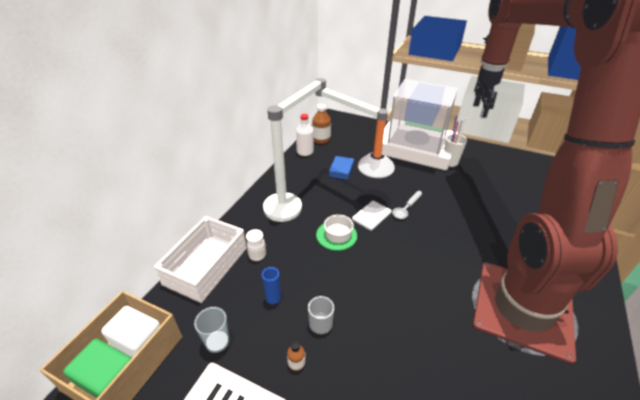

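The top view shows the tumbler (236,238), blue cup (238,188), dish on its tile (336,208), the lamp's orange handle (416,222) over the shade (413,220), upright (358,112) and elbow (460,122). The side view agrees: cup (271,286), tumbler (321,315), dish (339,230), handle (379,136).

```bash
cat >> h.py <<'E'
def ray(c,uv,z):
    d=R.from_quat(c["orientation"]).apply([(uv[0]-c["cx"])/c["fx"],(uv[1]-c["cy"])/c["fy"],1]); o=np.array(c["xyz"])
    return o+d*(z-o[2])/d[2]
def top_circle(c,P,uv,r,zlo,zhi,m=None):
    "min circle round points of the height band within r pixels of uv"
    v,u=np.mgrid[:400,:640]
    k=(np.hypot(u-uv[0],v-uv[1])<r)&(P[...,2]>zlo)&(P[...,2]<zhi)&(c["depth"]>0)
    q=P[k]
    if len(q)<5: return len(q)
    (x,y),rad=cv2.minEnclosingCircle(q[:,:2].astype(np.float32))
    return len(q),round(x,4),round(y,4),"diam",round(2*rad,4),"z",q[:,2].min().round(3),q[:,2].max().round(3)
E
python3 - <<'E'
from h import *
c=dict(np.load("top0.npz")); P=cloud(c)
for n,uv,r,a,b in [("tumbler",(236,238),16,.06,.085),("cup",(238,188),14,.09,.12),("dish",(336,208),20,.035,.06),("shade",(413,220),28,.13,.2),
  ("vial",(198,236),12,.03,.1),("beaker",(182,169),20,.03,.1),("jar",(277,149),14,.06,.1),("elbow",(460,122),10,.3,.42),("upr",(358,112),12,.36,.42),("handletop",(431,223),9,.33,.42)]:
    print(n,top_circle(c,P,uv,r,a,b))
hsv=cv2.cvtColor(c["frame"],cv2.COLOR_RGB2HSV)
def blob(c,lo,hi,box):
    hsv=cv2.cvtColor(c["frame"],cv2.COLOR_RGB2HSV); m=cv2.inRange(hsv,lo,hi)
    k=np.zeros_like(m); x0,y0,x1,y1=box; k[y0:y1,x0:x1]=1
    cn=max(cv2.findContours(m*k,cv2.RETR_EXTERNAL,cv2.CHAIN_APPROX_NONE)[0],key=cv2.contourArea); return cn
g=blob(c,(45,120,60),(75,255,255),(300,180,370,240)); (u,v),ax,_=cv2.fitEllipse(g); print("tile",ray(c,(u,v),.006).round(4),ax)
g=blob(c,(100,100,40),(125,255,255),(220,170,255,205)); (u,v),r=cv2.minEnclosingCircle(g); print("cup px",u,v,r,ray(c,(u,v),.104).round(4))
m=cv2.inRange(hsv,(35,0,110),(180,80,255)); 
s=dict(np.load("side0.npz")); Q=cloud(s)
g=blob(s,(3,150,60),(18,255,255),(365,110,395,165)); pts=g[:,0]; 
H=np.array([Q[v,u] for u,v in pts if s["depth"][v,u]>0]); print("handle side z",H.min(0).round(3),H.max(0).round(3),np.median(H,0).round(3))
for n,uv,r,a,b in [("tumbler",(321,305),22,.062,.085),("cup",(271,275),16,.095,.12),("dish",(339,225),20,.038,.06),("shade",(376,165),24,.14,.155)]: print("side",n,top_circle(s,Q,uv,r,a,b))
E
```

```text
tumbler (83, 0.4711, 0.269, 'diam', 0.0654, 'z', np.float64(0.06), np.float64(0.079))
cup (66, 0.6218, 0.2531, 'diam', 0.0449, 'z', np.float64(0.091), np.float64(0.113))
dish (131, 0.5532, -0.044, 'diam', 0.0915, 'z', np.float64(0.035), np.float64(0.055))
shade (1103, 0.5094, -0.2537, 'diam', 0.1207, 'z', np.float64(0.141), np.float64(0.199))
vial (151, 0.4786, 0.387, 'diam', 0.0405, 'z', np.float64(0.031), np.float64(0.092))
beaker (321, 0.6825, 0.4229, 'diam', 0.0714, 'z', np.float64(0.03), np.float64(0.1))
jar (208, 0.743, 0.1386, 'diam', 0.0488, 'z', np.float64(0.06), np.float64(0.094))
elbow (234, 0.7497, -0.324, 'diam', 0.0464, 'z', np.float64(0.357), np.float64(0.384))
upr (336, 0.7763, -0.0833, 'diam', 0.0513, 'z', np.float64(0.36), np.float64(0.389))
handletop (187, 0.5119, -0.2557, 'diam', 0.0376, 'z', np.float64(0.331), np.float64(0.357))
tile [ 0.558  -0.0396  0.006 ] (40.548194885253906, 40.880592346191406)
cup px 239.28640747070312 188.01455688476562 9.763551712036133 [0.6209 0.2468 0.104 ]
handle side z [ 0.495 -0.82  -0.003] [ 0.672 -0.242  0.324] [ 0.512 -0.248  0.238]
side tumbler (193, 0.469, 0.2678, 'diam', 0.066, 'z', np.float64(0.062), np.float64(0.076))
side cup (113, 0.6191, 0.2525, 'diam', 0.0458, 'z', np.float64(0.095), np.float64(0.108))
side dish (158, 0.5487, -0.0459, 'diam', 0.0968, 'z', np.float64(0.038), np.float64(0.05))
side shade (78, 0.5054, -0.2511, 'diam', 0.1183, 'z', np.float64(0.146), np.float64(0.155))
```

```bash
cat >> h.py <<'E'
def Rz(ya,lean=0):
    "tool axes: closing axis at azimuth ya when pointing down"
    z=np.array([0,0,-1.]); y=np.array([np.cos(ya),np.sin(ya),0]); return np.stack([np.cross(y,z),y,z],1)
def show(*goals):
    for p,Rm in goals:
        d,w=rel(p,Rm); print(d.tolist(), None if w is None else w.tolist())
E
python3 - <<'E'
from h import *
D=Rz(0)
show(((.25,-.6,.48),Rz(-1.18)),((.45,-.3,.48),Rz(-.6)),((.5,0,.45),Rz(-.3)),((.47,.2685,.3),D))
E
```

```text
[0.006, 0.0, -0.624] [-0.001, 0.0, -0.0]
[0.754, -0.503, -0.623] [-0.001, -0.0, -0.387]
[1.156, -1.149, -0.547] [-0.001, -0.0, -0.587]
[1.342, -1.797, -0.171] [-0.001, -0.001, -0.787]
```

Request:
arm_command(
  steps=[
    [[0, 0, -0.125], [0, 0, 0]],
    [[0, 0, -0.25], [0, 0, 0]],
    [[0, 0, -0.375], [0, 0, -0.05]],
    [[0.03, -0.02, -0.5], [0, 0, -0.1]],
    [[0.1, -0.06, -0.6], [0, 0, -0.15]],
    [[0.2, -0.13, -0.62], [0, 0, -0.2]],
    [[0.3, -0.2, -0.62], [0, 0, -0.27]],
    [[0.4, -0.27, -0.62], [0, 0, -0.33]],
  ],
  grip=1,
  squeeze=30,
)

```text
t: 0.9
tool_pos: [0.3552, -0.4386, 0.4795]
orientation: [0.903, 0.43, 0.0, 0.0]
ft_force: [1.2, -0.8, 0.5]
grip_width: 0.0856
finger_force: 0.0
```

Run:
```python
from h import *
s=status.state(); print(s["t"],s["tool_pos"],s["joints"].round(2))
D=Rz(0)
show(((.45,-.3,.48),Rz(-.6)),((.5,0,.45),Rz(-.3)),((.47,.2685,.3),D))
```

```text
0.9 [ 0.35520553 -0.43856834  0.47946332] [ 0.9   0.15 -0.11  1.19  0.02  1.8   0.12]
[0.418, -0.034, -0.001] [0.0, 0.0, -0.054]
[1.08, -0.409, 0.073] [0.0, 0.0, -0.254]
[1.554, -0.89, 0.448] [0.0, 0.0, -0.454]
```

Request:
arm_command(
  steps=[
    [[0.12, -0.01, 0], [0, 0, -0.02]],
    [[0.24, -0.02, 0], [0, 0, -0.04]],
    [[0.36, -0.035, 0], [0, 0, -0.06]],
    [[0.46, -0.07, 0], [0, 0, -0.09]],
    [[0.57, -0.12, 0], [0, 0, -0.12]],
    [[0.68, -0.18, 0], [0, 0, -0.15]],
    [[0.79, -0.24, 0.01], [0, 0, -0.18]],
    [[0.9, -0.31, 0.03], [0, 0, -0.21]],
  ],
)

```text
t: 1.7
tool_pos: [0.4859, -0.0839, 0.4677]
orientation: [0.825, 0.566, 0.0, 0.0]
ft_force: [1.6, -0.9, -0.5]
grip_width: 0.0852
finger_force: 0.0
```

Run:
```python
from h import *
s=status.state(); print(s["t"],s["tool_pos"],s["joints"].round(2))
show(((.5,0,.45),Rz(-.3)),((.47,.2685,.3),Rz(0)),((.47,.2685,.13),Rz(0)))
```

```text
1.7 [ 0.48592334 -0.08392697  0.46769989] [ 0.51  0.01 -0.43  1.36  0.01  1.76 -0.29]
[0.208, -0.043, 0.044] [0.0, -0.0, -0.045]
[0.808, -0.354, 0.419] [0.0, -0.0, -0.245]
[0.808, -0.354, 0.844] [0.0, -0.0, -0.245]
```

Request:
arm_command(
  steps=[
    [[0.1, -0.044, 0.05], [0, 0, -0.03]],
    [[0.2, -0.088, 0.1], [0, 0, -0.06]],
    [[0.3, -0.13, 0.15], [0, 0, -0.09]],
    [[0.4, -0.175, 0.2], [0, 0, -0.12]],
    [[0.505, -0.22, 0.26], [0, 0, -0.15]],
    [[0.61, -0.265, 0.31], [0, 0, -0.19]],
    [[0.71, -0.31, 0.37], [0, 0, -0.22]],
    [[0.808, -0.354, 0.42], [0, 0, -0.245]],
  ],
)

```text
t: 2.5
tool_pos: [0.47, 0.2679, 0.2986]
orientation: [0.708, 0.707, -0.0, 0.0]
ft_force: [0.7, -0.1, -0.3]
grip_width: 0.0851
finger_force: 0.0
```

Run:
```python
from h import *
s=status.state(); print(s["t"],s["tool_pos"],s["joints"].round(2))
show(((.47,.2685,.13),Rz(0)),((.47,.2685,.04),Rz(0)))
```

```text
2.5 [0.47002135 0.26789644 0.29864641] [ 0.12  0.15 -0.8   1.59  0.11  1.44 -0.69]
[0.002, -0.0, 0.422] [-0.0, 0.0, -0.001]
[0.002, -0.0, 0.647] [-0.0, 0.0, -0.001]
```

Request:
arm_command(
  steps=[
    [[0.002, 0, 0.11], [0, 0, 0]],
    [[0.002, 0, 0.22], [0, 0, 0]],
    [[0.002, 0, 0.33], [0, 0, 0]],
    [[0.002, 0, 0.43], [0, 0, 0]],
    [[0.002, 0, 0.51], [0, 0, 0]],
    [[0.002, 0, 0.58], [0, 0, 0]],
    [[0.002, 0, 0.63], [0, 0, 0]],
    [[0.002, 0, 0.645], [0, 0, 0]],
  ],
)

```text
t: 3.3
tool_pos: [0.4691, 0.2664, 0.0394]
orientation: [0.708, 0.706, -0.002, -0.001]
ft_force: [-0.2, -0.1, 0.1]
grip_width: 0.0853
finger_force: 0.0
```

Request:
arm_command(
  steps=[
    [[0, 0, 0], [0, 0, 0]],
    [[0, 0, 0], [0, 0, 0]],
    [[0, 0, 0], [0, 0, 0]],
    [[0, 0, 0], [0, 0, 0]],
    [[0, 0, 0], [0, 0, 0]],
    [[0, 0, 0], [0, 0, 0]],
    [[0, 0, 0], [0, 0, 0]],
    [[0, 0, 0], [0, 0, 0]],
  ],
  grip=-1,
  squeeze=40,
)

```text
t: 4.1
tool_pos: [0.4714, 0.2677, 0.043]
orientation: [0.708, 0.706, 0.001, 0.0]
ft_force: [-0.3, -1.3, 6.8]
grip_width: 0.0628
finger_force: 44.5
```

Run:
```python
from h import *
s=status.state(); print(s["t"],s["tool_pos"],s["grip_width"],s["finger_force"],s["ft_force"])
c=imaging.camera("side"); cv2.imwrite("pics/s1.png",cv2.resize(c["frame"][200:380,220:440,::-1],None,fx=3,fy=3))
show(((.47,.2685,.16),Rz(0)),((.551,-.045,.16),Rz(0)),((.551,-.045,.051),Rz(0)))
```

```text
4.1 [0.47140492 0.2677426  0.04298223] 0.06277273832036079 44.47165350780779 [-0.28802209 -1.3164673   6.79734936]
[0.002, -0.003, -0.293] [0.001, -0.0, -0.002]
[-0.781, 0.202, -0.293] [0.001, -0.0, -0.002]
[-0.781, 0.201, -0.02] [0.001, -0.0, -0.002]
```

View pics/s1.png

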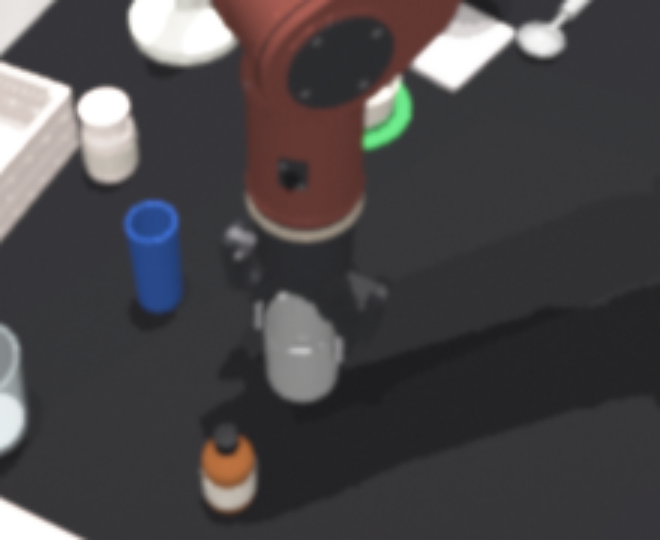

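The picture shows the tumbler held upright across its top between the pads (about 300,340), with the cup and vial untouched.

Request:
arm_command(
  steps=[
    [[0, 0, -0.05], [0, 0, 0]],
    [[0, 0, -0.15], [0, 0, 0]],
    [[-0.03, 0.01, -0.26], [0, 0, 0]],
    [[-0.12, 0.03, -0.3], [0, 0, 0]],
    [[-0.23, 0.06, -0.3], [0, 0, 0]],
    [[-0.34, 0.09, -0.3], [0, 0, 0]],
    [[-0.45, 0.117, -0.3], [0, 0, 0]],
    [[-0.55, 0.142, -0.3], [0, 0, 0]],
  ],
)

```text
t: 4.95
tool_pos: [0.5271, 0.0447, 0.1622]
orientation: [0.708, 0.706, 0.0, 0.0]
ft_force: [0.7, 0.3, -0.6]
grip_width: 0.0629
finger_force: 44.5
```

Run:
```python
from h import *
s=status.state(); print(s["t"],s["tool_pos"],s["grip_width"],s["finger_force"],s["ft_force"],s["joints"].round(2))
show(((.551,-.045,.16),Rz(0)),((.551,-.045,.054),Rz(0)))
```

```text
4.95 [0.52705703 0.04467863 0.16216308] 0.06294073641618236 44.463883910357254 [ 0.66880896  0.31860982 -0.63468652] [ 0.43  0.2  -0.66  1.82  0.13  1.17 -0.28]
[-0.224, 0.061, 0.006] [0.0, 0.0, -0.002]
[-0.224, 0.06, 0.271] [0.0, 0.0, -0.002]
```

Request:
arm_command(
  steps=[
    [[-0.1, 0.028, 0], [0, 0, 0]],
    [[-0.18, 0.05, 0], [0, 0, 0]],
    [[-0.224, 0.061, 0.01], [0, 0, 0]],
    [[-0.224, 0.061, 0.06], [0, 0, 0]],
    [[-0.224, 0.061, 0.12], [0, 0, 0]],
    [[-0.224, 0.061, 0.17], [0, 0, 0]],
    [[-0.224, 0.061, 0.21], [0, 0, 0]],
    [[-0.224, 0.061, 0.235], [0, 0, 0]],
  ],
)

```text
t: 5.75
tool_pos: [0.5504, -0.0418, 0.0664]
orientation: [0.708, 0.707, -0.0, -0.001]
ft_force: [0.2, -0.3, -0.5]
grip_width: 0.0628
finger_force: 44.4
```

Run:
```python
from h import *
s=status.state(); print(s["t"],s["tool_pos"],s["grip_width"],s["finger_force"],s["ft_force"],s["moment"])
c=imaging.camera("side"); cv2.imwrite("pics/s2.png",cv2.resize(c["frame"][150:300,260:440,::-1],None,fx=4,fy=4))
show(((.551,-.045,.054),Rz(0)))
```

```text
5.75 [ 0.55041814 -0.04177783  0.06644516] 0.06277528111141038 44.44529958018393 [ 0.16009592 -0.33573029 -0.47998188] [-0.00855807 -0.01532409  0.01390385]
[-0.008, 0.003, 0.029] [-0.002, -0.0, -0.001]
```

View pics/s2.png

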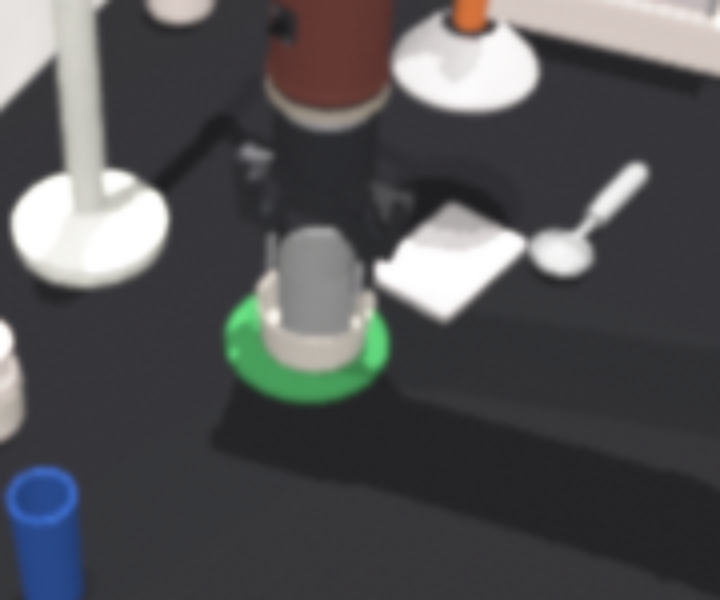

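The tumbler stands inside the dish's rim at about (318,290), a little above its floor. Lowering on until it touches.

Request:
arm_command(
  steps=[
    [[-0.008, 0.003, 0.01], [0, 0, 0]],
    [[-0.008, 0.003, 0.017], [0, 0, 0]],
    [[-0.008, 0.003, 0.022], [0, 0, 0]],
    [[-0.008, 0.003, 0.026], [0, 0, 0]],
    [[-0.008, 0.003, 0.029], [0, 0, 0]],
    [[-0.008, 0.003, 0.032], [0, 0, 0]],
    [[-0.008, 0.003, 0.032], [0, 0, 0]],
    [[-0.008, 0.003, 0.032], [0, 0, 0]],
  ],
)

```text
t: 6.6
tool_pos: [0.5523, -0.0457, 0.0551]
orientation: [0.708, 0.706, 0.0, 0.0]
ft_force: [-0.1, -0.9, -1.2]
grip_width: 0.0627
finger_force: 44.5
```

Request:
arm_command(
  steps=[
    [[0, 0, 0.003], [0, 0, 0]],
    [[0, 0, 0.005], [0, 0, 0]],
    [[0, 0, 0.007], [0, 0, 0]],
    [[0, 0, 0.009], [0, 0, 0]],
    [[0, 0, 0.011], [0, 0, 0]],
    [[0, 0, 0.012], [0, 0, 0]],
    [[0, 0, 0.012], [0, 0, 0]],
    [[0, 0, 0.012], [0, 0, 0]],
  ],
)

```text
t: 7.4
tool_pos: [0.5526, -0.0457, 0.0538]
orientation: [0.708, 0.706, -0.0, 0.001]
ft_force: [-17.7, -0.1, 40.6]
grip_width: 0.0631
finger_force: 48.0
```

Request:
arm_command(
  steps=[
    [[0, 0, -0.006], [0, 0, 0]],
    [[0, 0, -0.01], [0, 0, 0]],
    [[0, 0, -0.01], [0, 0, 0]],
    [[0, 0, -0.01], [0, 0, 0]],
    [[0, 0, -0.01], [0, 0, 0]],
    [[0, 0, -0.01], [0, 0, 0]],
    [[0, 0, -0.01], [0, 0, 0]],
    [[0, 0, -0.01], [0, 0, 0]],
  ],
  grip=1,
)

```text
t: 8.2
tool_pos: [0.5522, -0.0457, 0.0541]
orientation: [0.708, 0.706, -0.0, -0.0]
ft_force: [0.2, 0.5, 0.3]
grip_width: 0.0854
finger_force: 0.0
```

Request:
arm_command(
  steps=[
    [[0, 0, -0.05], [0, 0, 0]],
    [[0, 0, -0.12], [0, 0, 0]],
    [[0, 0, -0.22], [0, 0, 0]],
    [[0, 0, -0.33], [0, 0, 0]],
    [[0.05, 0.01, -0.4], [0, 0, 0]],
    [[0.16, 0.03, -0.4], [0, 0, 0]],
    [[0.27, 0.06, -0.4], [0, 0, 0]],
    [[0.38, 0.09, -0.4], [0, 0, 0]],
  ],
)

```text
t: 9.0
tool_pos: [0.589, 0.1074, 0.2148]
orientation: [0.708, 0.706, 0.0, 0.001]
ft_force: [1.0, -0.6, -0.4]
grip_width: 0.0853
finger_force: 0.0
```

Run:
```python
from h import *
s=status.state(); print(s["t"],s["tool_pos"],s["grip_width"],s["joints"].round(2))
c=imaging.camera("side"); P=cloud(c); np.savez("s3.npz",**c); cv2.imwrite("pics/s3.png",cv2.resize(c["frame"][150:300,240:420,::-1],None,fx=4,fy=4))
for n,uv,r,a,b in [("tumbler",(339,210),22,.062,.1),("dish",(339,225),22,.038,.052),("cup",(271,275),16,.095,.12)]: print(n,top_circle(c,P,uv,r,a,b))
c=imaging.camera("top");P=cloud(c); np.savez("t3.npz",**c)
for n,uv,r,a,b in [("tumbler",(336,208),22,.07,.1),("dish",(336,208),22,.035,.06),("cup",(238,188),14,.09,.12)]: print(n,top_circle(c,P,uv,r,a,b))
show(((.6205,.2525,.2),Rz(0)),((.6205,.2525,.074),Rz(0)))
```

```text
9.0 [0.58902191 0.1073965  0.21480186] 0.08531837058305873 [ 0.3   0.31 -0.68  1.59  0.2   1.31 -0.41]
tumbler (230, 0.5487, -0.0449, 'diam', 0.0675, 'z', np.float64(0.062), np.float64(0.087))
dish (203, 0.5512, -0.044, 'diam', 0.0935, 'z', np.float64(0.038), np.float64(0.052))
cup (118, 0.619, 0.2529, 'diam', 0.0448, 'z', np.float64(0.095), np.float64(0.107))
tumbler (75, 0.5526, -0.0448, 'diam', 0.0634, 'z', np.float64(0.072), np.float64(0.09))
dish (154, 0.5532, -0.0439, 'diam', 0.0914, 'z', np.float64(0.035), np.float64(0.06))
cup (44, 0.6204, 0.255, 'diam', 0.0438, 'z', np.float64(0.093), np.float64(0.114))
[0.345, 0.083, 0.038] [0.0, -0.003, 0.004]
[0.344, 0.083, 0.353] [0.0, -0.003, 0.004]
```

View pics/s3.png

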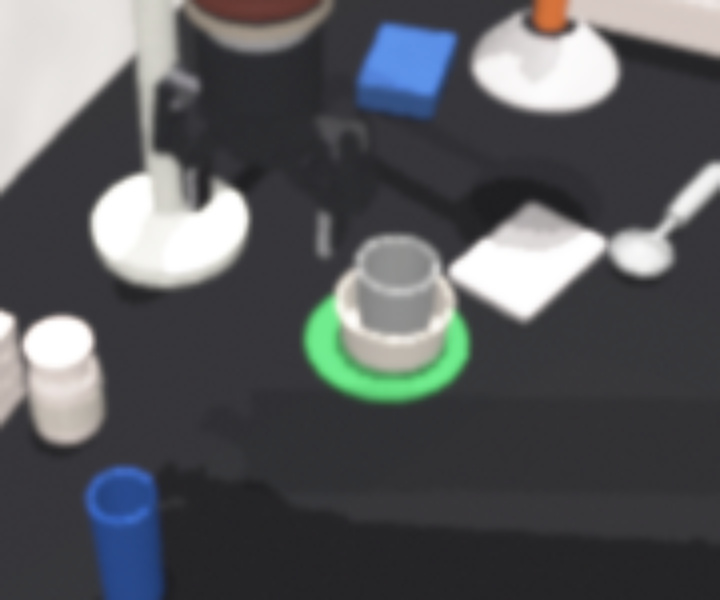

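The tumbler stands upright and down in the dish (rim at 395,265), and the dish has not moved on its tile. Next is the cup.

Request:
arm_command(
  steps=[
    [[0.11, 0.027, 0.01], [0, 0, 0]],
    [[0.22, 0.055, 0.02], [0, 0, 0]],
    [[0.31, 0.075, 0.03], [0, 0, 0]],
    [[0.346, 0.082, 0.05], [0, 0, 0]],
    [[0.346, 0.082, 0.14], [0, 0, 0]],
    [[0.346, 0.082, 0.23], [0, 0, 0]],
    [[0.346, 0.082, 0.31], [0, 0, 0]],
    [[0.346, 0.082, 0.345], [0, 0, 0]],
  ],
)

```text
t: 9.9
tool_pos: [0.6203, 0.2424, 0.0726]
orientation: [0.708, 0.706, -0.002, -0.001]
ft_force: [-0.5, -0.7, -1.1]
grip_width: 0.0853
finger_force: 0.0
```

Request:
arm_command(
  steps=[
    [[0, 0, 0], [0, 0, 0]],
    [[0, 0, 0], [0, 0, 0]],
    [[0, 0, 0], [0, 0, 0]],
    [[0, 0, 0], [0, 0, 0]],
    [[0, 0, 0], [0, 0, 0]],
    [[0, 0, 0], [0, 0, 0]],
    [[0, 0, 0], [0, 0, 0]],
    [[0, 0, 0], [0, 0, 0]],
  ],
  grip=-1,
  squeeze=30,
)

```text
t: 10.7
tool_pos: [0.6227, 0.2452, 0.0786]
orientation: [0.708, 0.706, 0.001, 0.001]
ft_force: [-1.6, -0.7, 7.7]
grip_width: 0.0424
finger_force: 29.8
```

Run:
```python
from h import *
s=status.state(); print(s["t"],s["tool_pos"],s["grip_width"],s["finger_force"],s["ft_force"])
show(((.62,.2535,.22),Rz(0)),((.5515,-.045,.22),Rz(0)))
```

```text
10.7 [0.62273888 0.24522667 0.07855986] 0.04236383333996622 29.845752346445806 [-1.61332023 -0.66631984  7.65333947]
[0.021, -0.006, -0.354] [0.002, -0.001, -0.002]
[-0.726, -0.175, -0.355] [0.002, -0.001, -0.002]
```

The grasp is 8 mm off the cup's centre along the pads, so I will take it again centred.

Request:
arm_command(
  steps=[
    [[0, 0, 0], [0, 0, 0]],
    [[0, 0, 0], [0, 0, 0]],
    [[0, 0, 0], [0, 0, 0]],
    [[0, 0, 0], [0, 0, 0]],
    [[0.01, -0.004, 0], [0, 0, 0]],
    [[0.021, -0.005, 0], [0, 0, 0]],
    [[0.021, -0.005, 0], [0, 0, 0]],
    [[0.021, -0.005, 0], [0, 0, 0]],
  ],
  grip=1,
)

```text
t: 11.5
tool_pos: [0.6197, 0.2533, 0.0762]
orientation: [0.708, 0.706, 0.0, -0.0]
ft_force: [-0.0, 0.4, -0.4]
grip_width: 0.0852
finger_force: 0.0
```

Request:
arm_command(
  steps=[
    [[0, 0, 0], [0, 0, 0]],
    [[0, 0, 0], [0, 0, 0]],
    [[0, 0, 0], [0, 0, 0]],
    [[0, 0, 0], [0, 0, 0]],
    [[0, 0, 0], [0, 0, 0]],
    [[0, 0, 0], [0, 0, 0]],
    [[0, 0, 0], [0, 0, 0]],
    [[0, 0, 0], [0, 0, 0]],
  ],
  grip=-1,
  squeeze=30,
)

```text
t: 12.3
tool_pos: [0.6201, 0.2529, 0.0765]
orientation: [0.708, 0.706, 0.0, 0.0]
ft_force: [1.9, -0.2, 2.3]
grip_width: 0.0431
finger_force: 30.8
```

Run:
```python
from h import *
s=status.state(); print(s["t"],s["tool_pos"],s["grip_width"],s["finger_force"],s["ft_force"])
show(((.62,.2535,.22),Rz(0)),((.5515,-.045,.22),Rz(0)))
```

```text
12.3 [0.62006528 0.25292464 0.07645396] 0.04307491520946296 30.769264353366452 [ 1.87909674 -0.17507075  2.31903897]
[0.001, 0.0, -0.359] [0.0, -0.0, -0.002]
[-0.745, -0.169, -0.359] [0.0, -0.0, -0.002]
```

Request:
arm_command(
  steps=[
    [[0, 0, -0.06], [0, 0, 0]],
    [[0, 0, -0.16], [0, 0, 0]],
    [[0, 0, -0.27], [0, 0, 0]],
    [[-0.05, -0.01, -0.35], [0, 0, 0]],
    [[-0.16, -0.036, -0.36], [0, 0, 0]],
    [[-0.27, -0.061, -0.36], [0, 0, 0]],
    [[-0.39, -0.088, -0.36], [0, 0, 0]],
    [[-0.5, -0.113, -0.36], [0, 0, 0]],
  ],
)

```text
t: 13.1
tool_pos: [0.5729, 0.0509, 0.2198]
orientation: [0.708, 0.706, -0.0, -0.0]
ft_force: [1.2, -0.9, -0.6]
grip_width: 0.043
finger_force: 30.8
```

Request:
arm_command(
  steps=[
    [[-0.08, -0.018, 0], [0, 0, 0]],
    [[-0.15, -0.034, 0], [0, 0, 0]],
    [[-0.2, -0.046, 0], [0, 0, 0]],
    [[-0.225, -0.052, 0], [0, 0, 0]],
    [[-0.238, -0.055, 0], [0, 0, 0]],
    [[-0.243, -0.056, 0.01], [0, 0, 0]],
    [[-0.245, -0.056, 0.03], [0, 0, 0]],
    [[-0.245, -0.056, 0.05], [0, 0, 0]],
  ],
)

```text
t: 13.9
tool_pos: [0.5515, -0.0438, 0.1993]
orientation: [0.707, 0.707, 0.0, -0.0]
ft_force: [-0.5, -0.0, -1.3]
grip_width: 0.0429
finger_force: 30.8
```

Run:
```python
from h import *
s=status.state(); print(s["t"],s["tool_pos"],s["grip_width"],s["finger_force"],s["ft_force"])
c=imaging.camera("side"); cv2.imwrite("pics/s4.png",cv2.resize(c["frame"][150:300,260:440,::-1],None,fx=4,fy=4))
s=status.state(); print(s["t"],s["tool_pos"])
show(((.5515,-.045,.12),Rz(0)),((.5515,-.045,.0925),Rz(0)))
```

```text
13.9 [ 0.55146748 -0.04382589  0.1993036 ] 0.04287912405857389 30.77362843130686 [-0.53210807 -0.01083207 -1.25353812]
13.95 [ 0.55070523 -0.04390912  0.19779175]
[-0.003, 0.002, 0.194] [-0.002, -0.0, -0.001]
[-0.003, 0.003, 0.263] [-0.002, -0.0, -0.001]
```

View pics/s4.png

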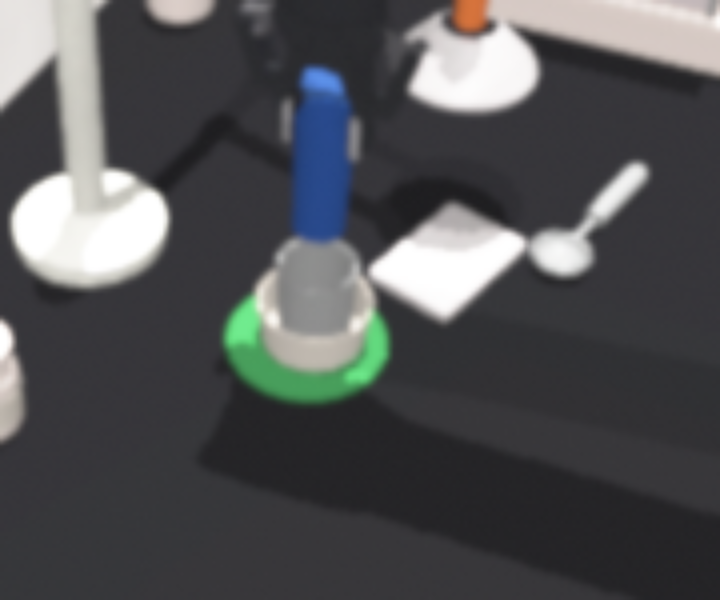

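The cup (320,230 at its foot) hangs upright and centred over the tumbler's mouth (318,255). Lowering.

Request:
arm_command(
  steps=[
    [[-0.003, 0.002, 0.04], [0, 0, 0]],
    [[-0.003, 0.002, 0.09], [0, 0, 0]],
    [[-0.003, 0.002, 0.14], [0, 0, 0]],
    [[-0.003, 0.002, 0.18], [0, 0, 0]],
    [[-0.003, 0.002, 0.215], [0, 0, 0]],
    [[-0.003, 0.002, 0.24], [0, 0, 0]],
    [[-0.003, 0.002, 0.255], [0, 0, 0]],
    [[-0.003, 0.002, 0.258], [0, 0, 0]],
  ],
)

```text
t: 14.75
tool_pos: [0.5521, -0.0459, 0.0965]
orientation: [0.708, 0.706, -0.0, -0.0]
ft_force: [-0.1, 0.7, -1.2]
grip_width: 0.0432
finger_force: 30.8
```

Request:
arm_command(
  steps=[
    [[0, 0, 0.002], [0, 0, 0]],
    [[0, 0, 0.004], [0, 0, 0]],
    [[0, 0, 0.006], [0, 0, 0]],
    [[0, 0, 0.007], [0, 0, 0]],
    [[0, 0, 0.008], [0, 0, 0]],
    [[0, 0, 0.008], [0, 0, 0]],
    [[0, 0, 0.008], [0, 0, 0]],
    [[0, 0, 0.008], [0, 0, 0]],
  ],
)

```text
t: 15.55
tool_pos: [0.5523, -0.0461, 0.0938]
orientation: [0.708, 0.706, 0.0, 0.0]
ft_force: [-0.1, 0.4, -0.8]
grip_width: 0.0429
finger_force: 30.8
```

Request:
arm_command(
  steps=[
    [[0, 0, 0.002], [0, 0, 0]],
    [[0, 0, 0.003], [0, 0, 0]],
    [[0, 0, 0.004], [0, 0, 0]],
    [[0, 0, 0.005], [0, 0, 0]],
    [[0, 0, 0.006], [0, 0, 0]],
    [[0, 0, 0.007], [0, 0, 0]],
    [[0, 0, 0.007], [0, 0, 0]],
    [[0, 0, 0.007], [0, 0, 0]],
  ],
)

```text
t: 16.35
tool_pos: [0.5526, -0.046, 0.0922]
orientation: [0.708, 0.706, 0.0, 0.0]
ft_force: [-3.9, -0.3, 12.4]
grip_width: 0.0432
finger_force: 31.4
```

Request:
arm_command(
  steps=[
    [[0, 0, -0.004], [0, 0, 0]],
    [[0, 0, -0.004], [0, 0, 0]],
    [[0, 0, -0.004], [0, 0, 0]],
    [[0, 0, -0.004], [0, 0, 0]],
    [[0, 0, -0.004], [0, 0, 0]],
    [[0, 0, -0.03], [0, 0, 0]],
    [[0, 0, -0.1], [0, 0, 0]],
    [[0, 0, -0.2], [0, 0, 0]],
  ],
  grip=1,
)

```text
t: 17.15
tool_pos: [0.551, -0.046, 0.1709]
orientation: [0.708, 0.706, -0.001, -0.002]
ft_force: [1.1, -0.3, 0.7]
grip_width: 0.0852
finger_force: 0.0
```

Request:
arm_command(
  steps=[
    [[0, 0, -0.08], [0, 0, 0]],
    [[0, 0, -0.16], [0, 0, 0]],
    [[0, -0.1, -0.2], [0, 0, 0]],
    [[0, -0.2, -0.22], [0, 0, 0]],
    [[0, -0.28, -0.22], [0, 0, 0]],
    [[0, -0.28, -0.22], [0, 0, 0]],
    [[0, -0.28, -0.22], [0, 0, 0]],
    [[0, -0.28, -0.22], [0, 0, 0]],
  ],
)

```text
t: 17.95
tool_pos: [0.4409, -0.0457, 0.2594]
orientation: [0.708, 0.706, 0.0, 0.0]
ft_force: [0.3, 0.3, -0.3]
grip_width: 0.0852
finger_force: 0.0
```

```bash
cat >> h.py <<'E'
def lean(az,a,sgn=1):
    d=np.array([np.cos(az),np.sin(az),0]); z=np.sin(a)*d+np.array([0,0,-np.cos(a)])
    y=sgn*np.cross([0,0,1.],d); return np.stack([np.cross(y,z),y,z],1)
E
python3 - <<'E'
from h import *
s=status.state(); print(s["t"],s["tool_pos"],s["joints"].round(2))
c=imaging.camera("side"); P=cloud(c); cv2.imwrite("pics/s5.png",cv2.resize(c["frame"][110:300,240:440,::-1],None,fx=3,fy=3))
for n,uv,r,a,b in [("cup",(339,200),22,.105,.14),("tumbler",(339,210),22,.065,.088),("dish",(339,225),22,.038,.052)]: print(n,top_circle(c,P,uv,r,a,b))
c=imaging.camera("top");P=cloud(c); np.savez("t5.npz",**c)
for n,uv,r,a,b in [("cup",(336,208),18,.105,.14),("tumbler",(336,208),18,.074,.09),("dish",(336,208),22,.035,.06),("shade",(413,220),28,.13,.2)]: print(n,top_circle(c,P,uv,r,a,b))
H=np.array([.508,-.253,.22])
for az in (-.25,-.1):
  for sg in (1,-1):
    M=lean(az,.76,sg); print(az,sg); show((H+M[:,2]*(.016-.11),M),(H+M[:,2]*.016,M))
E
```

```text
17.95 [ 0.44094917 -0.04572198  0.25943609] [ 0.65 -0.09 -0.6   1.87 -0.05  1.35  0.06]
cup (121, 0.5521, -0.0443, 'diam', 0.047, 'z', np.float64(0.105), np.float64(0.124))
tumbler (183, 0.548, -0.0446, 'diam', 0.0689, 'z', np.float64(0.065), np.float64(0.088))
dish (163, 0.5506, -0.0431, 'diam', 0.0928, 'z', np.float64(0.038), np.float64(0.052))
cup (53, 0.5539, -0.0454, 'diam', 0.0434, 'z', np.float64(0.111), np.float64(0.127))
tumbler (80, 0.5526, -0.0447, 'diam', 0.0633, 'z', np.float64(0.075), np.float64(0.09))
dish (157, 0.5532, -0.0439, 'diam', 0.0913, 'z', np.float64(0.035), np.float64(0.06))
shade (1108, 0.5099, -0.2536, 'diam', 0.1204, 'z', np.float64(0.139), np.float64(0.198))
-0.25 1
[-0.478, 0.012, -0.073] [-0.334, -0.43, -0.837]
[-0.525, 0.195, 0.126] [-0.334, -0.43, -0.837]
-0.25 -1
[-0.478, 0.012, -0.073] [-0.459, 0.356, 1.146]
[-0.525, 0.195, 0.126] [-0.459, 0.356, 1.146]
-0.1 1
[-0.502, 0.008, -0.073] [-0.371, -0.411, -0.931]
[-0.521, 0.196, 0.126] [-0.371, -0.411, -0.931]
-0.1 -1
[-0.502, 0.008, -0.073] [-0.421, 0.381, 1.053]
[-0.521, 0.196, 0.126] [-0.421, 0.381, 1.053]
```

View pics/s5.png

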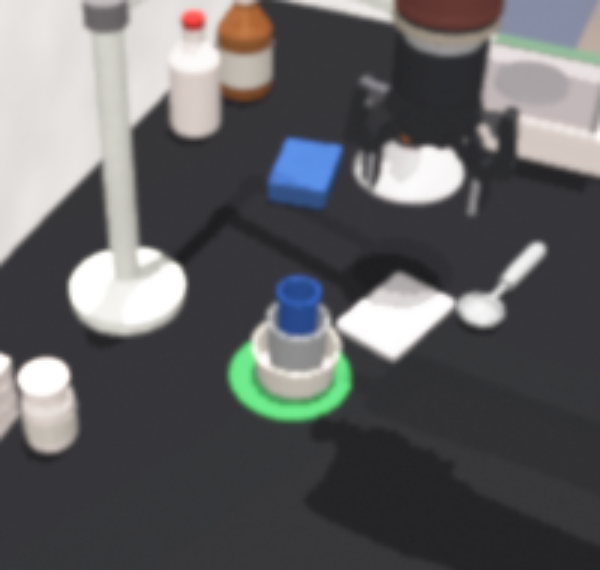

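The cup stands upright in the tumbler (300,290) with the nest centred on the tile (290,370). Next is the lamp.

Request:
arm_command(
  steps=[
    [[0, 0, -0.02], [-0.03, -0.04, -0.083]],
    [[-0.03, 0, -0.04], [-0.066, -0.086, -0.167]],
    [[-0.07, 0, -0.06], [-0.1, -0.13, -0.25]],
    [[-0.11, 0, -0.073], [-0.133, -0.172, -0.334]],
    [[-0.15, 0, -0.073], [-0.167, -0.215, -0.418]],
    [[-0.2, 0, -0.073], [-0.2, -0.258, -0.5]],
    [[-0.26, 0, -0.073], [-0.234, -0.3, -0.585]],
    [[-0.32, 0, -0.073], [-0.267, -0.344, -0.67]],
  ],
)

```text
t: 18.85
tool_pos: [0.4586, -0.1439, 0.2782]
orientation: [0.343, 0.908, -0.024, 0.241]
ft_force: [0.8, 2.8, 0.3]
grip_width: 0.0853
finger_force: 0.0
```

Run:
```python
from h import *
s=status.state(); print(s["t"],s["tool_pos"],s["joints"].round(2))
print(R.from_quat(s["orientation"]).as_matrix().round(2).tolist())
H=np.array([.509,-.253,.22]);M=lean(-.25,.76); show((H+M[:,2]*(.016-.11),M),(H+M[:,2]*.016,M))
```

```text
18.85 [ 0.45864248 -0.14387711  0.27816187] [ 0.35 -0.38 -0.21  2.15  0.09  0.9   0.95]
[[-0.65, 0.63, 0.42], [0.61, 0.76, -0.21], [-0.45, 0.12, -0.88]]
[-0.133, -0.194, 0.014] [-0.106, -0.169, -0.287]
[-0.191, -0.138, 0.277] [-0.106, -0.169, -0.287]
```

Run:
```python
from h import *
H=np.array([.509,-.253,.22])
for a in (.66,.72):
  M=lean(-.3,a); print(a,(H+M[:,2]*(.016-.08)).round(3)); show((H+M[:,2]*(.016-.08),M),(H+M[:,2]*.016,M))
```

```text
0.66 [ 0.472 -0.241  0.271]
[-0.161, -0.168, 0.081] [-0.074, -0.106, -0.264]
[-0.187, -0.141, 0.278] [-0.074, -0.106, -0.264]
0.72 [ 0.469 -0.241  0.268]
[-0.152, -0.172, 0.083] [-0.082, -0.145, -0.262]
[-0.19, -0.14, 0.277] [-0.082, -0.145, -0.262]
```

Request:
arm_command(
  steps=[
    [[0, 0, 0], [-0.015, -0.025, -0.05]],
    [[0, 0, 0.01], [-0.03, -0.05, -0.1]],
    [[-0.02, -0.02, 0.02], [-0.045, -0.08, -0.15]],
    [[-0.06, -0.06, 0.03], [-0.06, -0.11, -0.2]],
    [[-0.1, -0.1, 0.05], [-0.075, -0.135, -0.25]],
    [[-0.13, -0.14, 0.07], [-0.082, -0.145, -0.262]],
    [[-0.15, -0.17, 0.08], [-0.082, -0.145, -0.262]],
    [[-0.152, -0.172, 0.083], [-0.082, -0.145, -0.262]],
  ],
)

```text
t: 19.65
tool_pos: [0.4659, -0.253, 0.2672]
orientation: [0.151, 0.924, -0.058, 0.346]
ft_force: [-0.4, 0.0, 0.1]
grip_width: 0.0853
finger_force: 0.0
```

Run:
```python
from h import *
s=status.state(); print(s["t"],s["tool_pos"],s["joints"].round(2),s["ft_force"])
Rm=R.from_quat(s["orientation"]).as_matrix(); print(Rm.round(2).tolist())
H=np.array([.509,-.253,.22]);M=lean(-.3,.72); show((H+M[:,2]*(.016-.08),M),(H+M[:,2]*.016,M))
c=imaging.camera("top"); cv2.imwrite("pics/t6.png",cv2.resize(c["frame"][100:290,320:500,::-1],None,fx=3,fy=3))
```

```text
19.65 [ 0.465928   -0.25299406  0.2671824 ] [ 0.75 -0.38 -0.21  2.27 -0.39  0.57  2.04] [-0.35639832  0.0208664   0.05269249]
[[-0.72, 0.32, 0.62], [0.24, 0.95, -0.21], [-0.66, -0.0, -0.75]]
[0.001, 0.032, -0.004] [-0.012, -0.002, -0.011]
[0.0, 0.035, 0.196] [-0.012, -0.002, -0.011]
```

View pics/t6.png

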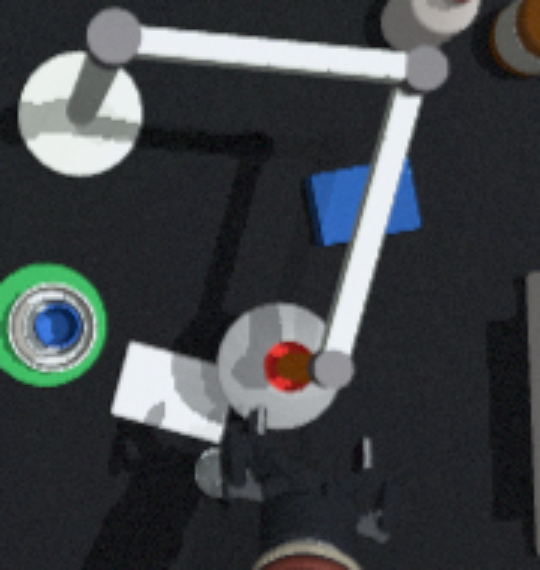

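The picture shows the open fingers (260,420 and 365,450) just behind the orange handle (290,365), clear of the shade, about 14 mm too far right. Correcting and advancing.

Request:
arm_command(
  steps=[
    [[0, 0.018, 0], [-0.012, 0, -0.01]],
    [[0, 0.035, 0], [-0.012, 0, -0.01]],
    [[0, 0.035, 0], [-0.012, 0, -0.01]],
    [[0, 0.035, 0.05], [-0.012, 0, -0.01]],
    [[0, 0.035, 0.1], [-0.012, 0, -0.01]],
    [[0, 0.035, 0.15], [-0.012, 0, -0.01]],
    [[0, 0.035, 0.18], [-0.012, 0, -0.01]],
    [[0, 0.035, 0.195], [-0.012, 0, -0.01]],
  ],
)

```text
t: 20.5
tool_pos: [0.52, -0.2539, 0.2074]
orientation: [0.139, 0.926, -0.052, 0.346]
ft_force: [-1.1, 0.1, 0.7]
grip_width: 0.0858
finger_force: 0.0
```

Run:
```python
from h import *
s=status.state(); print(s["t"],s["tool_pos"],s["joints"].round(2),s["ft_force"])
H=np.array([.509,-.253,.22]);M=lean(-.3,.72); show((H+M[:,2]*.016,M))
c=imaging.camera("side"); cv2.imwrite("pics/s7.png",cv2.resize(c["frame"][70:210,300:460,::-1],None,fx=4,fy=4))
```

```text
20.5 [ 0.51997803 -0.25389069  0.20738609] [ 0.71 -0.19 -0.24  2.27 -0.4   0.38  2.04] [-1.09722325  0.08430178  0.7133907 ]
[-0.001, -0.006, -0.001] [0.001, -0.003, 0.002]
```

View pics/s7.png

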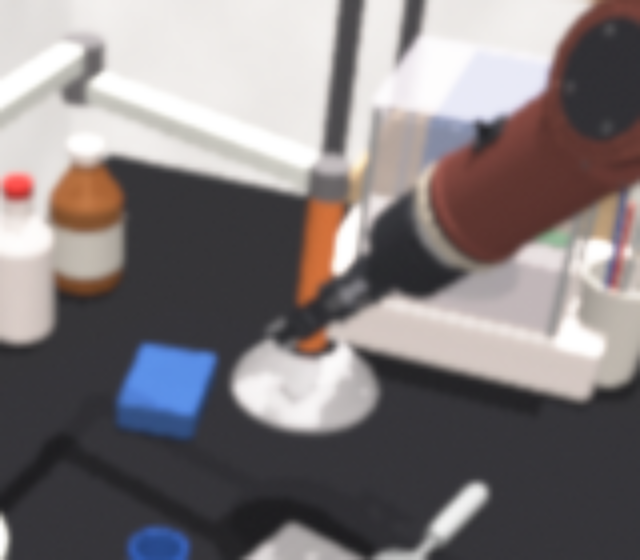

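The fingers straddle the handle at (315,310) just above the shade, with the gripper body clear of the handle and forearm. Closing.

Request:
arm_command(
  steps=[
    [[0, -0.003, 0], [0, 0, 0]],
    [[0, -0.003, 0], [0, 0, 0]],
    [[0, -0.003, 0], [0, 0, 0]],
    [[0, -0.003, 0], [0, 0, 0]],
    [[0, -0.003, 0], [0, 0, 0]],
    [[0, -0.003, 0], [0, 0, 0]],
    [[0, -0.003, 0], [0, 0, 0]],
    [[0, -0.003, 0], [0, 0, 0]],
  ],
  grip=-1,
  squeeze=80,
)

```text
t: 21.35
tool_pos: [0.5191, -0.2562, 0.2095]
orientation: [0.139, 0.926, -0.053, 0.348]
ft_force: [-5.5, 0.9, 5.6]
grip_width: 0.0242
finger_force: 78.0
```

Run:
```python
from h import *
s=status.state(); print(s["t"],s["tool_pos"],s["joints"].round(2),s["ft_force"],s["grip_width"])
Tm=R.from_quat(s["orientation"]); p=s["tool_pos"]
for f in (.25,.5,.75,1.0):
    g=p+f*np.array([.043,.208,0]); d=Tm.inv().apply(g-p)/.4; print(f,d.round(3).tolist())
print("yaw +0.2 world:", (Tm.inv().apply([0,0,.2])/1.5).round(3))
```

```text
21.35 [ 0.51906331 -0.25624351  0.20954469] [ 0.71 -0.2  -0.24  2.27 -0.41  0.38  2.05] [-5.45666291  0.91381705  5.63350568] 0.024224441410621248
0.25 [0.009, 0.132, -0.008]
0.5 [0.019, 0.264, -0.017]
0.75 [0.028, 0.396, -0.025]
1.0 [0.038, 0.529, -0.034]
yaw +0.2 world: [-0.088 -0.    -0.1  ]
```

Request:
arm_command(
  steps=[
    [[0.001, 0.02, -0.001], [0, 0, 0]],
    [[0.003, 0.05, -0.003], [0, 0, 0]],
    [[0.006, 0.09, -0.006], [0, 0, 0]],
    [[0.009, 0.13, -0.008], [0, 0, 0]],
    [[0.012, 0.17, -0.011], [0, 0, 0]],
    [[0.015, 0.21, -0.014], [0, 0, 0]],
    [[0.018, 0.25, -0.016], [0, 0, 0]],
    [[0.019, 0.264, -0.017], [0, 0, 0]],
  ],
)

```text
t: 22.15
tool_pos: [0.5405, -0.1527, 0.2096]
orientation: [0.14, 0.925, -0.054, 0.348]
ft_force: [1.9, -4.4, 3.2]
grip_width: 0.0232
finger_force: 78.3
```

```bash
cat >> h.py <<'E'
def lamp():
    "shade from both cameras: points in its height band"
    for n in ("top","side"):
        c=imaging.camera(n); P=cloud(c); k=(P[...,2]>.140)&(P[...,2]<.19)&(c["depth"]>0)
        hsv=cv2.cvtColor(c["frame"],cv2.COLOR_RGB2HSV); k&=hsv[...,1]<90
        k&=(P[...,0]>.42)&(P[...,0]<.66)&(P[...,1]>-.34)&(P[...,1]<.06); k=k.astype(np.uint8)
        nl,lab,st,_=cv2.connectedComponentsWithStats(k); q=P[lab==1+np.argmax(st[1:,4])]
        lo=q[q[:,2]<.155]; print(n,len(q),cv2.minEnclosingCircle(q[:,:2].astype(np.float32)),"mean",q.mean(0).round(3))
        o=cv2.inRange(hsv,(3,150,60),(18,255,255))>0; o&=(P[...,2]>.23)&(P[...,2]<.32)&(P[...,0]>.42)&(P[...,0]<.66)&(abs(P[...,1]+.14)<.2)
        h=P[o]; print("  handle",len(h),np.median(h,0).round(3) if len(h) else "")
E
python3 - <<'E'
from h import *
s=status.state(); print(s["t"],s["tool_pos"],s["joints"].round(2),s["ft_force"],s["grip_width"])
lamp()
E
```

```text
22.15 [ 0.54049647 -0.15270702  0.20955517] [ 0.82 -0.27 -0.6   2.29 -0.2   0.36  1.61] [ 1.86060253 -4.43615595  3.17254949] 0.023245875834609183
top 482 ((0.5462688207626343, -0.14545677602291107), 0.05717284604907036) mean [ 0.565 -0.134  0.17 ]
  handle 35 [ 0.537 -0.14   0.27 ]
side 656 ((0.5337897539138794, -0.1479252427816391), 0.05894384905695915) mean [ 0.526 -0.123  0.168]
  handle 199 [ 0.533 -0.141  0.281]
```

Request:
arm_command(
  steps=[
    [[0, 0, 0], [0, 0, 0]],
    [[0, 0, 0], [0, 0, 0]],
    [[0, 0, 0], [0, 0, 0]],
    [[0, 0, 0], [0, 0, 0]],
    [[0, 0, 0], [0, 0, 0]],
    [[0, 0, 0], [0, 0, 0]],
    [[0, 0, 0], [0, 0, 0]],
    [[0, 0, 0], [0, 0, 0]],
  ],
  grip=0.6,
)

```text
t: 23.05
tool_pos: [0.5404, -0.1519, 0.2088]
orientation: [0.139, 0.926, -0.053, 0.347]
ft_force: [-1.1, -0.9, 0.5]
grip_width: 0.0682
finger_force: 0.0
```

Run:
```python
from h import *
s=status.state(); print(s["t"],s["tool_pos"],s["ft_force"],s["grip_width"])
lamp(); M=lean(-.3,.72); show((np.array([.534,-.1485,.22])+M[:,2]*.016,M))
```

```text
23.05 [ 0.54038387 -0.1519055   0.20875044] [-1.0658362  -0.86269272  0.49391754] 0.06816277573241357
top 407 ((0.5563036203384399, -0.14219608902931213), 0.05415176972746849) mean [ 0.57  -0.137  0.169]
  handle 38 [ 0.537 -0.139  0.265]
side 662 ((0.5342386364936829, -0.1492341160774231), 0.05925546586513519) mean [ 0.526 -0.124  0.168]
  handle 200 [ 0.532 -0.142  0.281]
[-0.005, 0.003, 0.007] [-0.0, -0.002, 0.001]
```

Request:
arm_command(
  steps=[
    [[-0.004, 0.002, 0.01], [0, 0, 0]],
    [[-0.004, 0.002, 0.01], [0, 0, 0]],
    [[-0.004, 0.002, 0.01], [0, 0, 0]],
    [[-0.004, 0.002, 0.01], [0, 0, 0]],
    [[-0.004, 0.002, 0.01], [0, 0, 0]],
    [[-0.004, 0.002, 0.01], [0, 0, 0]],
    [[-0.004, 0.002, 0.01], [0, 0, 0]],
    [[-0.004, 0.002, 0.01], [0, 0, 0]],
  ],
  grip=-1,
)

```text
t: 23.95
tool_pos: [0.5443, -0.1524, 0.2069]
orientation: [0.139, 0.926, -0.053, 0.347]
ft_force: [-1.5, 0.1, 1.2]
grip_width: 0.024
finger_force: 78.3
```

Run:
```python
from h import *
s=status.state(); print(s["t"],s["tool_pos"],s["ft_force"],s["grip_width"])
print((R.from_quat(s["orientation"]).inv().apply([.552-.5355,-.0445+.1495,0])/.4).round(3))
```

```text
23.95 [ 0.54428614 -0.15236077  0.20686065] [-1.49157638  0.06039421  1.16554982] 0.023978958604295005
[ 0.028  0.263 -0.025]
```

Request:
arm_command(
  steps=[
    [[0.002, 0.02, -0.002], [0, 0, 0]],
    [[0.005, 0.05, -0.005], [0, 0, 0]],
    [[0.01, 0.09, -0.009], [0, 0, 0]],
    [[0.014, 0.13, -0.012], [0, 0, 0]],
    [[0.018, 0.17, -0.016], [0, 0, 0]],
    [[0.022, 0.21, -0.02], [0, 0, 0]],
    [[0.027, 0.25, -0.024], [0, 0, 0]],
    [[0.028, 0.265, -0.025], [0, 0, 0]],
  ],
)

```text
t: 24.75
tool_pos: [0.5608, -0.0471, 0.2068]
orientation: [0.14, 0.926, -0.054, 0.347]
ft_force: [-3.1, -7.5, 3.1]
grip_width: 0.0235
finger_force: 78.9
```

Request:
arm_command(
  steps=[
    [[0, 0, 0], [0, 0, 0]],
    [[0, 0, 0], [0, 0, 0]],
    [[0, 0, 0], [0, 0, 0]],
    [[0, 0, 0], [0, 0, 0]],
    [[0, 0, 0], [0, 0, 0]],
    [[0, 0, 0], [0, 0, 0]],
    [[0, 0, 0], [0, 0, 0]],
    [[0, 0, 0], [0, 0, 0]],
  ],
  grip=0.8,
)

```text
t: 25.55
tool_pos: [0.5612, -0.0465, 0.2068]
orientation: [0.139, 0.926, -0.053, 0.347]
ft_force: [0.7, 1.7, -0.1]
grip_width: 0.0769
finger_force: 0.0
```

Run:
```python
from h import *
s=status.state(); print(s["t"],s["tool_pos"],s["ft_force"],s["grip_width"],s["joints"].round(2))
lamp()
```

```text
25.55 [ 0.56116906 -0.04654656  0.20684551] [ 0.6753527   1.6946666  -0.08175452] 0.07687360755372812 [ 0.97 -0.33 -0.98  2.26 -0.06  0.39  1.24]
top 647 ((0.560891330242157, -0.04623059928417206), 0.059691883623600006) mean [ 0.573 -0.043  0.172]
  handle 6 [ 0.557 -0.034  0.242]
side 726 ((0.5572948455810547, -0.0430748276412487), 0.058822259306907654) mean [ 0.548 -0.019  0.168]
  handle 190 [ 0.556 -0.036  0.281]
```

The shade stands about 7 mm from the dish's centre. Backing out along the tool.

Request:
arm_command(
  steps=[
    [[0, 0, 0], [0, 0, 0]],
    [[0, 0, -0.03], [0, 0, 0]],
    [[0, 0, -0.07], [0, 0, 0]],
    [[0, 0, -0.11], [0, 0, 0]],
    [[0, 0, -0.15], [0, 0, 0]],
    [[0, 0, -0.19], [0, 0, 0]],
    [[0, 0, -0.22], [0, 0, 0]],
    [[0, 0, -0.22], [0, 0, 0]],
  ],
  grip=1,
)

```text
t: 26.45
tool_pos: [0.5201, -0.028, 0.266]
orientation: [0.139, 0.927, -0.054, 0.344]
ft_force: [-0.4, 0.2, 1.1]
grip_width: 0.0852
finger_force: 0.0
```

Run:
```python
from h import *
s=status.state(); print(s["t"],s["tool_pos"],s["ft_force"],s["qd"].round(2),s["joints"].round(2))
lamp()
c=imaging.camera("side"); P=cloud(c); cv2.imwrite("pics/s9.png",cv2.resize(c["frame"][70:270,240:440,::-1],None,fx=3,fy=3))
for n,uv,r,a,b in [("dish",(339,225),22,.038,.052)]: print(n,top_circle(c,P,uv,r,a,b))
```

```text
26.45 [ 0.52006791 -0.02795397  0.26595802] [-0.37631188  0.17237941  1.12947676] [-1.55 -0.    1.13 -0.05  0.88  0.46 -0.82] [ 0.02 -0.38 -0.24  2.27  0.42  0.66  0.78]
top 964 ((0.560637891292572, -0.046623338013887405), 0.060128096491098404) mean [ 0.558 -0.041  0.17 ]
  handle 5 [ 0.555 -0.035  0.239]
side 729 ((0.5571894645690918, -0.04288708046078682), 0.058845650404691696) mean [ 0.547 -0.019  0.168]
  handle 187 [ 0.556 -0.036  0.282]
dish (161, 0.5513, -0.0429, 'diam', 0.0935, 'z', np.float64(0.038), np.float64(0.052))
```

View pics/s9.png

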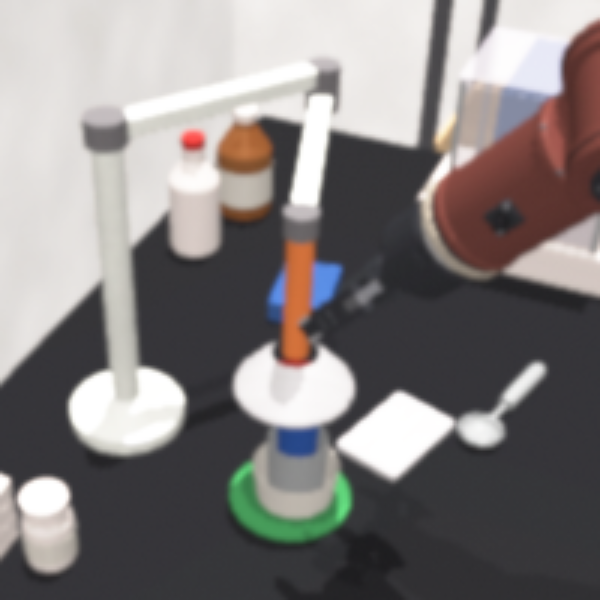

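The shade (295,385) hangs above the nest and the gripper is backing away at (320,325). The arm is still settling, so I hold for one call.

Request:
arm_command(
  steps=[
    [[0, 0, 0], [0, 0, 0]],
    [[0, 0, 0], [0, 0, 0]],
    [[0, 0, 0], [0, 0, 0]],
    [[0, 0, 0], [0, 0, 0]],
    [[0, 0, 0], [0, 0, 0]],
    [[0, 0, 0], [0, 0, 0]],
    [[0, 0, 0], [0, 0, 0]],
    [[0, 0, 0], [0, 0, 0]],
  ],
)

```text
t: 27.4
tool_pos: [0.5201, -0.0279, 0.2656]
orientation: [0.139, 0.927, -0.054, 0.344]
ft_force: [-0.5, 0.8, -0.2]
grip_width: 0.0853
finger_force: 0.0
```

Run:
```python
from h import *
s=status.state(); print(s["t"],s["tool_pos"],s["ft_force"],s["qd"].round(2),s["joints"].round(2))
lamp()
```

```text
27.4 [ 0.52011958 -0.02786408  0.26556373] [-0.50033271  0.80756084 -0.16228855] [-0. -0.  0.  0. -0.  0. -0.] [ 0.02 -0.38 -0.24  2.27  0.42  0.66  0.78]
top 965 ((0.5602396726608276, -0.04642839357256889), 0.059955984354019165) mean [ 0.558 -0.04   0.17 ]
  handle 6 [ 0.557 -0.035  0.241]
side 736 ((0.5572113990783691, -0.04308246076107025), 0.05883610621094704) mean [ 0.547 -0.02   0.168]
  handle 184 [ 0.556 -0.036  0.281]
```

```bash
python3 -c "
from h import *
print(hand_in())"
```

```text
the job is handed in; nothing more can be done
None
```

The job is handed in at 27.4 s of the 61 s allowed: the tumbler stands in the dish and the blue cup in the tumbler, all upright. The lamp shade hangs about 7 mm off the dish's centre, and the gripper is clear of everything; `hand_in()` gave no verdict.

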